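# Load the last cell and hold the battery box shut on its dowels

## Robot

A 6-joint arm with a two-finger parallel gripper is mounted at the origin on the work surface. World frame = base frame: x ahead of the robot, y to its left, z up, the work surface at z = 0. Lengths are in m, angles in rad, forces in N, time in s.
With the tool pointing down it reaches from about 0.4 to 0.925 m from the base axis. Payload 12.5 kg.
Tool frame: the origin (TCP) lies at the very end of the fingers, on their centre line; the grasp point (between the pads) lies 19 mm behind it (grasp_offset is the distance from the TCP to the grasp point, in m); z points along the fingers, x is the direction in which the jaws open and shut, and the axes are right-handed (so a half turn about z gives the same grasp; the last joint's range is limited). The gripper opens to 95 mm and grips with 3 to 60 N. Pads are 20 mm wide; open, the fingers measure 119 mm over their backs; the gripper's body (75 mm by 180 mm) begins 59 mm behind the grasp point.
Start: joints at [-0.106, 0.491, 1.559, -0, 1.092, -0.106], TCP at [0.625, 0, 0.215] pointing down, gripper open.
Joint ranges: [-3.1, 3.1], [-0.84, 2.19], [0.05, 2.79], [-1.13, 4.28], [0.06, 2.93], [-2.69, 2.69]. Speed limits (rad/s): [2.22, 2.22, 2.79, 3.14, 3.14, 3.14].

## Interface

Orientations are given as a rotation vector (axis times angle).
In Python, from station import * gives the robot as it stands.
- The arm moves only by the tool arm_command, never from a script. Its argument "plan" is one flat list of numbers, 7 for each row, row after row: the shift along the tool's x, y, z in cm, then the turn, a rotation vector about the tool's x, y, z in rad, then the finger opening in cm, from 0 to 9.51. A call has exactly 8 rows; each row is the pose to reach, as a shift and turn from the pose measured when the call began, along the tool's axes at that moment; what a row does not reach only later rows make up. A row lasts 1/8 s, in which the tool goes at most 62.5 mm and 10.7 degrees, less where a joint would pass 70% of its speed; a pose out of reach is approached as far as the arm can. A call with a gripper value outside its range is refused whole. The fingers move at their own pace and stop on an object; "force" is the grip in N (left out, the last holds). Time passes only in rows, so rows that repeat a pose let the fingers close, or fill a call up. It gives the time, the measured TCP pose, the force and the opening at its end, in the units of the state.
- get_obs(): the state, without advancing time (a new reading comes with each control period).
- camera(name): name is "scene" or "side" or "wrist"; returns the picture (420x560x3 uint8, blue, green, red); there is no depth.
- get_calibration(name): a dict with "mtx" (3x3 intrinsics, pixels), "R" (3x3) and "t" (3): a world point X has camera coordinates R X + t; the wrist camera has in their place "T_tool_cam" (4x4, takes a point from camera to tool coordinates, whose origin is the TCP and whose axes are the tool frame's). Camera axes: x right, y down, z forward; pixel columns grow to the right and rows downward; lengths in m; the calibration is good to about 2 mm. A picture is of the moment at which its call begins: read the wrist's pose just before it. get_calibration takes no time and is no camera call.
- hand_in(): hands the job in, once; it reports no verdict.
Trained networks look in the newest picture that a camera, given by its name, has taken for a name from the list of things; names that differ only in an ending like _2 or _b are one class to them, and where a whole thing is asked for, a point or a joint stands for the part that bears it (a point fixed in the world has none). Each returns a list of dicts, best first, with "p" (0 to 1); they miss things now and then, are a little off and sometimes report something else, mostly with a low value. They report only what shows in the picture. A call takes as long as a camera call.
- find_in(label, camera): "xy" ([column, row] in pixels, amid what is visible of it).
- trace(label, camera): "region" (420x560 bool, what is visible of it) and "xy" ([column, row] in pixels, amid what is visible of it).
- pinpoint(label, camera): "xy" ([column, row] in pixels: a listed point, or the origin of a listed thing).
The state is a dict: "clock": time; "joint_pos": joint angles; "joint_velocities": joint speeds; "joint_efforts": joint torques, N m; "position": TCP position; "tcp_rot": TCP orientation; "ft_force": force on the tool from outside, world axes, zero at the start; "torque": the same for the moment, N m; "opening": finger opening in m.
Only numpy, scipy, OpenCV 4.12 (cv2) and the standard library are available. Lean on these libraries where they do the work, as an engineer would, in place of code of your own. Each camera call takes 0.05 s, during which the arm holds its last target. There are 200 camera calls.

## Task

Stand the loose D cell, button up, on the free spring between the two cells in the lower half of the battery box and let go of it. Then fit the cover over the cells onto both dowels and press it down against the springs until it sits firmly on the rim at both ends. Finish while still holding it pressed shut like that, as if for a colleague to put in the screws, and leave the thinner cell, the small holder and the screwdriver where they are.

Things in the scene. Friction and masses are not known exactly. Their poses are not given: they have to be found in the camera images.
- cell_mid (a point): The loose cell: a D-size dry cell, 34.2 mm in diameter and 61.5 mm tall with its 1.5 mm button, 135 g, rounded rims, copper-coloured wrap, standing on its flat end on the bare bench, button up, away from the box. This point is its centre, 30.75 mm above its underside; z points to the button.
- cell_a_mid (a point): One of the two cells already in the box, in an end pocket: a D-size dry cell, 34.2 mm in diameter and 61.5 mm tall with its 1.5 mm button, 135 g, rounded rims, copper-coloured wrap, button up. Centre of the cell; z points to the button.
- cell_b_mid (a point): The other cell already in the box, in the opposite end pocket, the same kind. Centre of the cell; z points to the button.
- box_base: Lower half of a grey plastic battery box, loose on the bench, 220 g; origin: centre of its underside, x along its row of three open square pockets (38 x 38 mm, 40 mm apart), y across. Walled part 128 x 47 mm, side walls 4.5 mm, ribs between pockets 2 mm; a solid 20 x 30 mm boss at each end makes it 168 mm long; all 28 mm high. A cell in a pocket stands 44 mm above the rim.
- box_rim (a point): The middle of the lower half of the box, level with the top of its rim, 28 mm above the bench. Axes as box_base.
- pocket (a point): Empty middle pocket: top of its contact spring, on the pocket's axis, 11 mm above the bench and 17 mm below the rim. The spring (flat 18 mm cap) carries a cell without giving; it is preloaded with 1.6 N and yields 0.8 N per mm, over 6 mm. Axes as box_rim.
- pocket_a (a point): The end pocket of cell_a, 40 mm along +x of the box from the middle one: the top of its free spring, which is like the middle one.
- pocket_b (a point): The end pocket of cell_b, 40 mm along -x of the box from the middle one: the top of its free spring, which is like the middle one.
- dowel_a (a point): Tip of the steel dowel on the boss at the box's +x end, 74 mm from the middle: 6 mm in diameter, 12 mm high above the rim, its upper 4 mm tapered to 2 mm.
- dowel_b (a point): Tip of the same kind of dowel at the -x end of the box.
- cover: Cover of the battery box: a grey plastic shell, about 100 g, standing open side down. 128 x 47 mm, 43.5 mm high, flat upright sides 2.5 mm thick, inside 40.5 mm deep; an ear at each end (20 x 30 mm, 10 mm thick, level with its lower edge) makes it 168 mm long. It fits either way round. Origin: centre of its underside; x along its length, y across.
- cover_mid (a point): Centre of the cover, 21.75 mm above its lower edge; axes as cover. Laid on the box, the cover first rests on the three sprung cells, its lower edge about 4 mm above the rim; about 10 N in all presses it down onto the rim; 15 to 20 N, kept up, holds it firmly there.
- hole_a (a point): Dowel hole through the ear at the cover's +x end, 74 mm from its middle, 8 mm in diameter with a 1 mm chamfer below. The point is at its lower mouth, level with the cover's lower edge.
- hole_b (a point): The same dowel hole in the ear at the cover's -x end.
- thin_cell_mid (a point): Bystander: a thinner, shorter cell, 26.2 mm in diameter and 50 mm tall, standing on the bench; its centre. It does not belong in this box.
- small_holder_mid (a point): Bystander: an empty black open holder for two small cells, 60 x 33 x 15 mm, on the bench; its centre.
- screwdriver_grip (a point): Bystander: a screwdriver 180 mm long lying on the bench; the middle of its handle.

How it is judged:
On the way:
1. the loose cell stands button up on the spring of the middle pocket and has been let go (horizontal distance between cell_mid and pocket below 0.005 m and z of cell_mid in the frame of pocket between 0.02 and 0.034 m and angle between cell_mid's own z axis and vertical below 0.12 rad and contact force between the fingers and cell below 0.2 N), for 0.2 s.
At the end, for the whole second after the job is handed in: All cells upright, button up, within 5 mm of their pockets' axes; the cover on both dowels, centred within 2.5 mm, aligned within 0.04 rad, both ends within 1.5 mm of the rim, bearing on the level box with over 2 N; the robot still holds it with over 4 N (horizontal distance between cell_mid and pocket below 0.005 m and z of cell_mid in the frame of pocket between 0.02 and 0.034 m and angle between each of cell_mid, cell_a_mid, cell_b_mid's own z axis and vertical below 0.12 rad and horizontal distance between cell_a_mid and pocket_a below 0.005 m and z of cell_a_mid in the frame of pocket_a between 0.02 and 0.034 m and horizontal distance between cell_b_mid and pocket_b below 0.005 m and z of cell_b_mid in the frame of pocket_b between 0.02 and 0.034 m and horizontal distance between cover_mid and box_rim below 0.0025 m and angle between the x axis of cover_mid and the x axis of box_rim, either way round below 0.04 rad and z of hole_a in the frame of box_rim between -0.003 and 0.0015 m and z of hole_b in the frame of box_rim between -0.003 and 0.0015 m and angle between each of cover_mid, box_rim's own z axis and vertical below 0.05 rad and height (world z) of box_rim below 0.031 m and contact force between cover and box_base above 2 N and contact force between any of the fingers, the arm and cover above 4 N); the arm keeps its last pose, push and grip.
It fails at once if the thinner cell is knocked more than 3 cm from its place (distance of thin_cell_mid from where it was at the start of the episode above 0.03 m).
It fails at once if the small battery holder is knocked more than 3 cm from its place (distance of small_holder_mid from where it was at the start of the episode above 0.03 m).
It fails at once if the screwdriver is knocked more than 3 cm from its place (distance of screwdriver_grip from where it was at the start of the episode above 0.03 m).
It also fails if it takes over 72 s, if anything falls off the work surface, if the arm or the gripper's body presses on something with over 40 N, if the wrist force passes 120 N, or if a joint passes its speed limit or range.

## Working session

There is one attempt and no reset: what is moved stays moved. The work goes in short steps, Python scripts to look and compute and a tool call to move; the robot and the scene stay as the last step left them, time stands still between calls to the robot, and variables do not carry over. Pictures are saved under pics/ and viewed, about 8 in all and at most 12, crops included, and the job is handed in when it is done.

Besides the shell and the picture viewer there is one more tool, called after "Request:" as name(argument=value, ...), one argument or row to a line, values as JSON. arm_command: Moves the arm, as the interface text tells. Its arguments: {"type":"object","properties":{"plan":{"type":"array","items":{"type":"number"}},"force":{"type":"number"}},"required":["plan"]}

```bash
ls; mkdir -p pics; cat > h.py <<'E'
from station import *
import numpy as np, cv2
from scipy.spatial.transform import Rotation as Ro
def cam(name):
    """returns K,R,t world->cam for current pose"""
    c=get_calibration(name); K=np.array(c["mtx"])
    if "R" in c: return K,np.array(c["R"]),np.array(c["t"]).ravel()
    o=get_obs(); T=np.eye(4); T[:3,:3]=Ro.from_rotvec(o["tcp_rot"]).as_matrix(); T[:3,3]=o["position"]
    M=np.linalg.inv(T@np.array(c["T_tool_cam"])); return K,M[:3,:3],M[:3,3]
def onplane(C,xy,z):
    K,R,t=C; d=R.T@np.linalg.solve(K,[xy[0],xy[1],1.]); o=-R.T@t
    return o+d*(z-o[2])/d[2]
def proj(C,X):
    K,R,t=C; p=K@(R@np.asarray(X,float)+t); return p[:2]/p[2]
def tri(obs):
    """obs: list of (C,xy) -> point, ray gap residuals"""
    A=np.zeros((3,3));b=np.zeros(3);L=[]
    for C,xy in obs:
        K,R,t=C; d=R.T@np.linalg.solve(K,[xy[0],xy[1],1.]); d/=np.linalg.norm(d); o=-R.T@t
        P=np.eye(3)-np.outer(d,d);A+=P;b+=P@o;L.append((P,o))
    X=np.linalg.solve(A,b); return X,[np.linalg.norm(P@(X-o)) for P,o in L]
E
python3 - <<'E'
from h import *
ims={n:camera(n) for n in("scene","side","wrist")}
for n in ims: cv2.imwrite(f"pics/{n}0.png",ims[n])
cv2.imwrite("pics/both.png",np.hstack([cv2.resize(ims["scene"],(800,600))]))
Z=dict(cell_mid=.03075,cell_a_mid=.04175,pocket=.011,box_rim=.028,dowel_a=.04,cover_mid=.02175,hole_a=0,thin_cell_mid=.025,small_holder_mid=.0075,screwdriver_grip=.012)
for n in("scene","side","wrist"):
    C=cam(n)
    for l,z in Z.items():
        for d in pinpoint(l,n)[:3]: print(n,l,np.round(d["xy"]),round(d["p"],2),np.round(onplane(C,d["xy"],z),4))
print(get_obs()["clock"])
E
```

```text
pics
scene cell_mid [277. 214.] 0.58 [0.6107 0.0266 0.0307]
scene cell_mid [168. 186.] 0.55 [ 0.5293 -0.2177  0.0307]
scene cell_a_mid [276. 207.] 0.63 [0.5993 0.0258 0.0417]
scene pocket [274. 213.] 0.77 [0.5939 0.021  0.011 ]
scene pocket [278. 188.] 0.71 [0.5223 0.0315 0.011 ]
scene pocket [274. 198.] 0.7 [0.5527 0.0218 0.011 ]
scene box_rim [275. 216.] 0.73 [0.6142 0.0231 0.028 ]
scene dowel_a [276. 221.] 0.79 [0.6339 0.025  0.04  ]
scene dowel_a [277. 164.] 0.69 [0.4746 0.029  0.04  ]
scene cover_mid [360. 182.] 0.83 [0.5196 0.2205 0.0218]
scene hole_a [353. 165.] 0.85 [0.4457 0.2186 0.    ]
scene hole_a [373. 215.] 0.7 [0.5959 0.2434 0.    ]
scene thin_cell_mid [340. 253.] 0.79 [0.7046 0.1527 0.025 ]
scene thin_cell_mid [278. 166.] 0.27 [0.4671 0.0314 0.025 ]
scene small_holder_mid [160. 272.] 0.76 [ 0.7327 -0.2115  0.0075]
scene screwdriver_grip [246. 294.] 0.94 [ 0.7829 -0.0375  0.012 ]
side cell_mid [314. 165.] 0.59 [ 0.548  -0.2138  0.0307]
side cell_a_mid [280. 222.] 0.6 [0.6054 0.025  0.0417]
side pocket [320. 233.] 0.97 [0.5168 0.0178 0.011 ]
side pocket [283. 229.] 0.72
[... 524 characters left out ...]
418]
wrist pocket [210. 161.] 0.9 [0.5579 0.0229 0.011 ]
wrist pocket [165. 159.] 0.79 [0.514  0.0248 0.011 ]
wrist box_rim [205. 162.] 0.74 [0.5564 0.0243 0.028 ]
wrist dowel_a [286. 167.] 0.98 [0.6324 0.021  0.04  ]
wrist dowel_a [124. 162.] 0.92 [0.4846 0.0256 0.04  ]
wrist dowel_a [372. 359.] 0.31 [ 0.7248 -0.1828  0.04  ]
wrist cover_mid [373. 362.] 0.65 [ 0.7313 -0.2     0.0218]
wrist hole_a [373. 360.] 0.41 [ 0.7373 -0.2134  0.    ]
wrist thin_cell_mid [373.  11.] 0.69 [0.7066 0.1537 0.025 ]
wrist thin_cell_mid [210. 158.] 0.47 [0.5602 0.0276 0.025 ]
wrist small_holder_mid [372. 359.] 0.57 [ 0.7338 -0.2066  0.0075]
wrist screwdriver_grip [436. 221.] 0.87 [ 0.7878 -0.0392  0.012 ]
1.65
```

View pics/both.png

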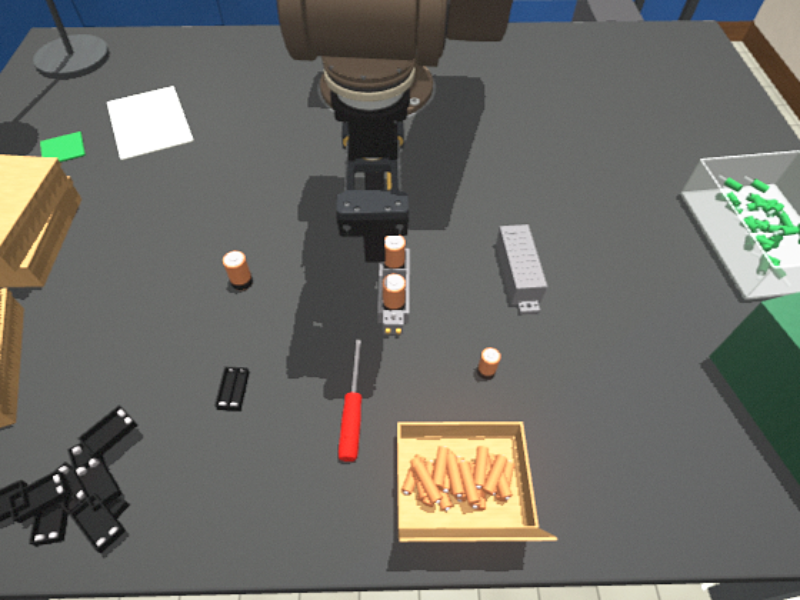

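The picture shows the box near px (394,290) along world x, with the cover at (522,265). The loose cell is at (237,268), the thin cell at (489,362), the holder at (233,388) and the screwdriver at (350,400). The network values agree: cell ≈ (0.538,-0.225), box ≈ (0.558,0.023), cover ≈ (0.522,0.225).

```bash
python3 - <<'E'
from h import *
o=get_obs(); print(o["position"],Ro.from_rotvec(o["tcp_rot"]).as_matrix().round(3).tolist(),o["opening"],o["ft_force"])
print(np.round(get_calibration("wrist")["T_tool_cam"],3),get_calibration("wrist")["mtx"])
E
```

```text
[6.25014449e-01 4.97738498e-06 2.14658908e-01] [[1.0, -0.0, 0.0], [-0.0, -1.0, -0.0], [0.0, 0.0, -1.0]] 0.09553373009172547 [ 0.87439175 -0.78809237 -0.1359524 ]
[[ 1.     0.     0.    -0.   ]
 [-0.001  0.965  0.263 -0.073]
 [-0.    -0.263  0.965 -0.17 ]
 [ 0.     0.     0.     1.   ]] [[378.78331625   0.         277.76810452]
 [  0.         378.78331625 210.96334578]
 [  0.           0.           1.        ]]
```

View pics/wrist0.png

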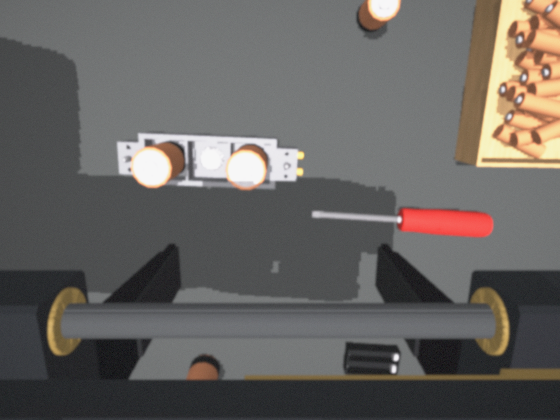

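The wrist picture shows the box at px (205,160), its two cells at (150,165) and (245,167), and the empty spring at (210,160). The screwdriver is at (430,220), and the loose cell is half hidden at (203,370). Next I hover over the loose cell with the jaws turned across the box.

Request:
arm_command(
  plan=[-2,5,0,0,0,0.18,7,-4,10,0,0,0,0.36,7,-6,15,0,0,0,0.54,7,-8,19,2,0,0,0.72,7,-10,22,4,0,0,0.9,7,-12,22,6,0,0,1.08,7,-12.5,22,8,0,0,1.26,7,-12.5,22,9.5,0,0,1.44,7],
)

```text
clock: 2.65
position: [0.4995, -0.2201, 0.119]
tcp_rot: [2.355, -2.079, -0.0]
ft_force: [0.9, 0.3, 0.1]
opening: 0.0697
```

Request:
arm_command(
  plan=[0,0,0,0,0,0.16,7,0,0,0,0,0,0.16,7,0,0,0,0,0,0.16,7,0,0,0,0,0,0.16,7,0,0,0,0,0,0.16,7,0,0,0,0,0,0.16,7,0,0,0,0,0,0.16,7,0,0,0,0,0,0.16,7],
)

```text
clock: 3.65
position: [0.4995, -0.2201, 0.1191]
tcp_rot: [2.181, -2.261, -0.001]
ft_force: [0.2, -0.9, 0.3]
opening: 0.07
```

```bash
cat > look.py <<'E'
from h import *
import sys
o=get_obs(); C=cam("wrist"); im=camera("wrist"); cv2.imwrite(f"pics/{sys.argv[1]}.png",im)
Rm=Ro.from_rotvec(o["tcp_rot"]).as_matrix()
print(round(o["clock"],2),o["position"].round(4),"toolx",Rm[:,0].round(4),"z",Rm[:,2].round(4),"op",round(o["opening"],4),"F",np.round(o["ft_force"],1))
for a in sys.argv[2:]:
    l,z=a.split("=")
    for d in pinpoint(l,"wrist")[:3]:
        X=onplane(C,d["xy"],float(z)); print(l,np.round(d["xy"],1),round(d["p"],2),X.round(4),"tool cm",(100*Rm.T@(X-o["position"])).round(2))
E
python3 look.py w1 cell_mid=.03075
```

```text
3.65 [ 0.4995 -0.2201  0.1191] toolx [-3.570e-02 -9.994e-01 -2.000e-04] z [-3.e-04  2.e-04 -1.e+00] op 0.07 F [ 0.2 -0.9  0.3]
cell_mid [277.5 161.6] 0.72 [ 0.5378 -0.222   0.0308] tool cm [ 0.05 -3.83  8.83]
```

View pics/w1.png

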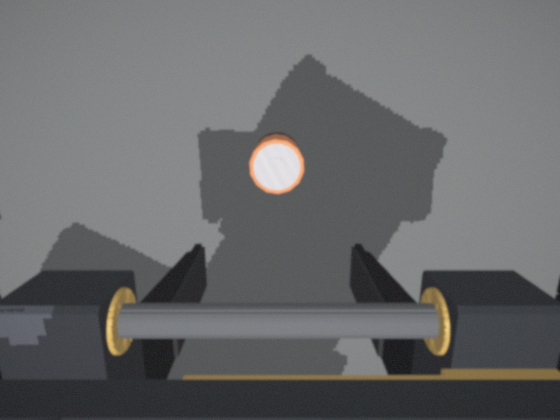

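The cell's top shows at px (277,165), centred between the fingers. I'll move there, descend and grip it.

Request:
arm_command(
  plan=[0.03,-2,0,0,0,0,7,0.03,-3.9,0,0,0,0,7,0.03,-3.9,3,0,0,0,7,0.03,-3.9,6,0,0,0,7,0.03,-3.9,8,0,0,0,7,0.03,-3.9,9.1,0,0,0,7,0.03,-3.9,9.1,0,0,0,7,0.03,-3.9,9.1,0,0,0,5],
)

```text
clock: 4.75
position: [0.5388, -0.222, 0.0288]
tcp_rot: [-2.181, 2.261, -0.001]
ft_force: [0.2, -0.2, 0.7]
opening: 0.0647
```

Request:
arm_command(
  force=20,
  plan=[0,0,0,0,0,0,2.5,0,0,0,0,0,0,2.5,0,0,0,0,0,0,2.5,0,0,0,0,0,0,2.5,0,0,0,0,0,0,2.5,0,0,0,0,0,0,2.5,0,0,-1,0,0,0,2.5,0,0,-3,0,0,0,2.5],
)

```text
clock: 5.75
position: [0.5384, -0.2218, 0.0588]
tcp_rot: [2.181, -2.261, -0.002]
ft_force: [0.2, -0.7, -0.9]
opening: 0.0336
```

```bash
python3 look.py w2
```

```text
5.75 [ 0.5384 -0.2218  0.0588] toolx [-3.570e-02 -9.994e-01 -5.000e-04] z [-8.e-04  5.e-04 -1.e+00] op 0.0336 F [ 0.2 -0.7 -0.9]
```

Request:
arm_command(
  plan=[0,0,-4,0,0,0,2.5,-3,1,-7.6,0,0,0,2.5,-8,2,-7.6,0,0,0,2.5,-13,3,-7.6,0,0,0,2.5,-18,4,-7.6,0,0,0,2.5,-22,4.9,-7.6,0,0,0,2.5,-24.3,4.9,-7.6,0,0,0,2.5,-24.3,4.9,-7.6,0,0,0,2.5],
)

```text
clock: 6.8
position: [0.4989, 0.0235, 0.1372]
tcp_rot: [-2.183, 2.257, -0.005]
ft_force: [-1.0, -0.4, -0.9]
opening: 0.0335
```

```bash
python3 look.py w3 pocket=.011 box_rim=.028 dowel_a=.04 cell_a_mid=.04175 cell_mid=.09
```

```text
6.8 [0.4989 0.0235 0.1372] toolx [-0.0333 -0.9994  0.0013] z [ 0.0029 -0.0014 -1.    ] op 0.0335 F [-1.  -0.4 -0.9]
pocket [272.3 127.8] 0.56 [0.5583 0.0249 0.011 ] tool cm [-0.35 -5.89 12.64]
box_rim [271. 130.] 0.61 [0.5575 0.0256 0.028 ] tool cm [-0.42 -5.82 10.94]
dowel_a [270.9 232.9] 0.76 [0.4835 0.0283 0.04  ] tool cm [-0.44  1.59  9.71]
cell_a_mid [273.   72.8] 0.97 [0.5952 0.0227 0.0418] tool cm [-0.25 -9.6   9.57]
cell_mid [275.8 268. ] 0.76 [0.4772 0.0247 0.09  ] tool cm [-0.05  2.19  4.71]
```

View pics/w3.png

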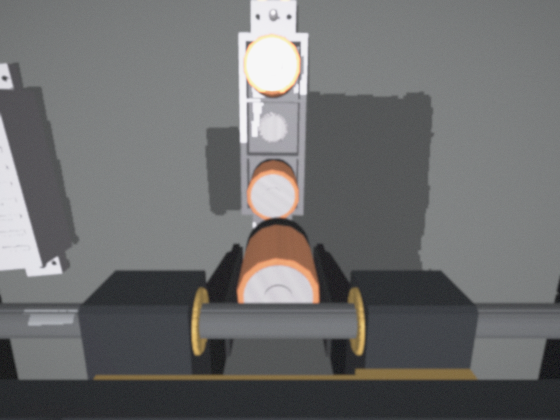

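The pocket's spring cap is at px (272,127), the far cell's top at (272,65) and the near cell at (273,190). The held cell is upright between the fingers, with its button at (279,292). I'll let the arm settle and measure again.

Request:
arm_command(
  plan=[-0.3,0,0,0,0,0,2.5,-0.3,0,0,0,0,0,2.5,-0.3,0,0,0,0,0,2.5,-0.3,0,0,0,0,0,2.5,-0.3,0,0,0,0,0,2.5,-0.3,0,0,0,0,0,2.5,-0.3,0,0,0,0,0,2.5,-0.3,0,0,0,0,0,2.5],
)

```text
clock: 8.1
position: [0.4992, 0.0245, 0.137]
tcp_rot: [-2.18, 2.261, -0.004]
ft_force: [-0.4, -0.6, -2.0]
opening: 0.0336
```

```bash
python3 look.py w4 pocket=.011 box_rim=.028 dowel_a=.04 cell_a_mid=.04175
python3 - <<'E'
import cv2
a=cv2.imread("pics/w4.png"); b=cv2.imread("pics/w3.png")
cv2.imwrite("pics/w4c.png",cv2.resize(a[0:310,215:335],None,fx=3,fy=3,interpolation=cv2.INTER_CUBIC)[:600+330][:590])
E
```

```text
8.1 [0.4992 0.0245 0.137 ] toolx [-0.0368 -0.9993  0.0013] z [ 0.0026 -0.0014 -1.    ] op 0.0336 F [-0.4 -0.6 -2. ]
pocket [275.2 125.1] 0.66 [0.5605 0.0234 0.011 ] tool cm [-0.13 -6.09 12.62]
pocket [276. 269.] 0.49 [0.442  0.0272 0.011 ] tool cm [-0.08  5.76 12.59]
box_rim [270.6 130.4] 0.57 [0.5575 0.0267 0.028 ] tool cm [-0.45 -5.8  10.92]
box_rim [  7.2 180.2] 0.22 [0.5283 0.2244 0.028 ] tool cm [-20.1   -2.15  10.88]
dowel_a [272.7  10.3] 0.91 [0.6332 0.0221 0.04  ] tool cm [ -0.26 -13.37   9.74]
cell_a_mid [272.9  72.1] 0.77 [0.5959 0.0234 0.0418] tool cm [-0.26 -9.64  9.55]
```

View pics/w4c.png

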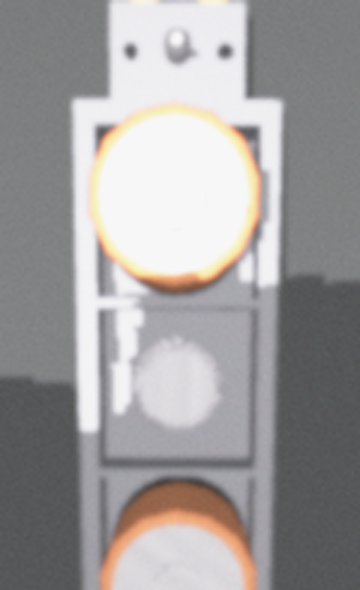

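The crop shows the cap at image px (274.0,127.7), the dowel tip at (274,12.3), the far cell's top at (273.7,65) and the rim end centre at (274.2,33.3). These are consistent with each other, so I compute from them.

```bash
python3 - <<'E'
from h import *
C=cam("wrist");o=get_obs();Rm=Ro.from_rotvec(o["tcp_rot"]).as_matrix()
print(o["position"])
for n,xy,z,s in(("cap",(274,127.7),.011,0),("dowel",(274,12.3),.04,.074),("celltop",(273.7,65),.071,.04),("rimend",(274.2,33.3),.028,.064)):
    X=onplane(C,xy,z); u=np.array([.9995,-.035,0]); print(n,X.round(4),"->centre",(X-s*u).round(4))
T=o["position"]+Rm@[0,0,.0]
for yy in(0,): print("btn of held cell pred px",proj(C,o["position"]+Rm@[0,0,-.0327]))
# scene camera cross-check: held cell vs box
cv2.imwrite("pics/side1.png",camera("side"));print(pinpoint("cell_mid","side")[:2])
E
```

```text
[0.49915672 0.02453771 0.13704028]
cap [0.5585 0.0244 0.011 ] ->centre [0.5585 0.0244 0.011 ]
dowel [0.632  0.0213 0.04  ] ->centre [0.558  0.0239 0.04  ]
celltop [0.5971 0.0226 0.071 ] ->centre [0.5572 0.024  0.071 ]
rimend [0.6218 0.0217 0.028 ] ->centre [0.5578 0.0239 0.028 ]
btn of held cell pred px [276.07305854 298.83111314]
[{'xy': [332.2, 193.1], 'p': 0.49}]
```

```bash
python3 - <<'E'
import cv2
a=cv2.imread("pics/w4.png")
cv2.imwrite("pics/w4d.png",cv2.resize(a[210:330,200:360],None,fx=4,fy=4,interpolation=cv2.INTER_CUBIC))
E
```

```text
(no output)
```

View pics/w4d.png

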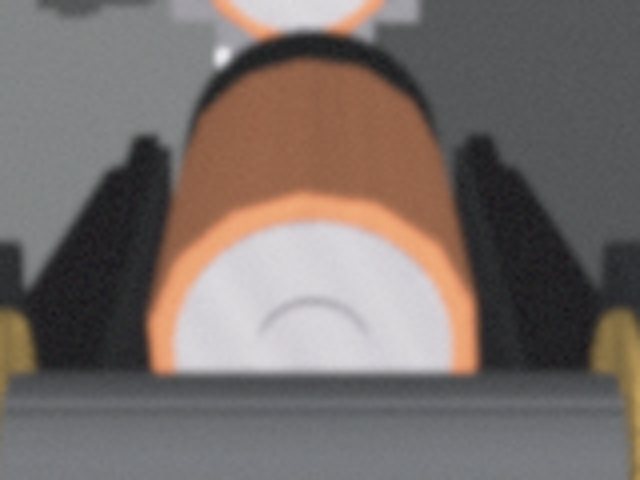

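```bash
python3 - <<'E'
from h import *
C=cam("wrist");o=get_obs();Rm=Ro.from_rotvec(o["tcp_rot"]).as_matrix();p=o["position"]
P=lambda *a:proj(C,p+Rm@np.array(a)).round(1)
print("button rim back",P(0,-.005,-.0327),P(0,-.006,-.0327),"obs (278.5,284.3)")
print("shoulder back",P(0,-.0171,-.029),P(0,-.0161,-.031),"obs (278.3,258.7)")
print("white disc back",P(0,-.015,-.0312),"obs (278.3,265.2)")
print("bottom back",P(0,-.0171,.0288),P(0,-.0171,.0268),"obs (278,219..224.5)")
X=onplane(C,(274,127.7),.011); print("cap tool",Rm.T@(X-p))
E
```

```text
button rim back [276.1 287.4] [276.1 285.1] obs (278.5,284.3)
shoulder back [276.1 255.4] [276.1 259.7] obs (278.3,258.7)
white disc back [276.1 262.5] obs (278.3,265.2)
bottom back [276.5 215.5] [276.5 216.5] obs (278,219..224.5)
cap tool [-0.00220826 -0.059013    0.12615255]
```

Request:
arm_command(
  plan=[-0.3,-3,0,0,0,0,2.5,-0.31,-5.9,0,0,0,0,2.5,-0.31,-5.92,0,0,0,0,2.5,-0.31,-5.92,2.5,0,0,0,2.5,-0.31,-5.92,5,0,0,0,2.5,-0.31,-5.92,7,0,0,0,2.5,-0.31,-5.92,7.3,0,0,0,2.5,-0.31,-5.92,7.3,0,0,0,2.5],
)

```text
clock: 9.45
position: [0.5584, 0.0254, 0.0646]
tcp_rot: [-2.18, 2.261, -0.005]
ft_force: [0.1, 0.6, -0.2]
opening: 0.0338
```

```bash
python3 look.py w5; python3 - <<'E'
from h import *
s=camera("side");c=camera("scene")
f=lambda im,x,y:cv2.resize(im[y-50:y+50,x-65:x+65],(390,300),interpolation=cv2.INTER_CUBIC)
w=cv2.imread("pics/w5.png")
cv2.imwrite("pics/m5.png",np.vstack([np.hstack([f(s,300,225),f(c,276,195)]),cv2.resize(w[60:310,120:440],(780,300)) ]))
E
```

```text
9.45 [0.5584 0.0254 0.0646] toolx [-0.0368 -0.9993  0.0013] z [ 0.0026 -0.0014 -1.    ] op 0.0338 F [ 0.1  0.6 -0.2]
```

View pics/m5.png

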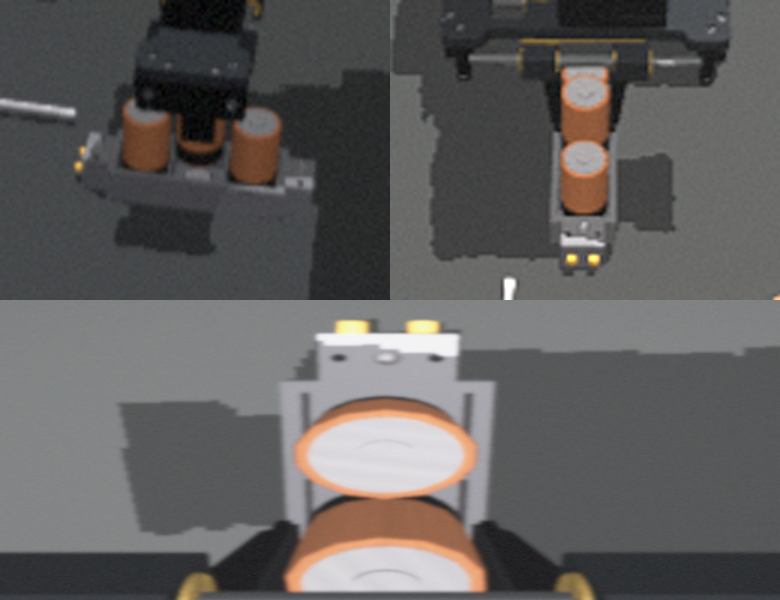

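The held cell, box and dowel share one centreline at crop column 387, so I continue down in small steps.

Request:
arm_command(
  plan=[0,0,0.5,0,0,0,2.5,0,0,1,0,0,0,2.5,0,0,1.5,0,0,0,2.5,0,0,1.9,0,0,0,2.5,0,0,2.2,0,0,0,2.5,0,0,2.4,0,0,0,2.5,0,0,2.43,0,0,0,2.5,0,0,2.43,0,0,0,2.5],
)

```text
clock: 10.6
position: [0.559, 0.0253, 0.0408]
tcp_rot: [-2.179, 2.261, -0.006]
ft_force: [0.0, 0.5, -0.8]
opening: 0.0341
```

```bash
python3 look.py w6
```

```text
10.6 [0.559  0.0253 0.0408] toolx [-0.0367 -0.9993  0.0014] z [ 0.0039 -0.0015 -1.    ] op 0.0341 F [ 0.   0.5 -0.8]
```

Request:
arm_command(
  plan=[0,0,0.08,0,0,0,2.5,0,0,0.13,0,0,0,2.5,0,0,0.13,0,0,0,2.5,0,0,0.13,0,0,0,5,0,0,0.13,0,0,0,5,0,0,0.13,0,0,0,5,0,0,0.13,0,0,0,5,0,0,0.13,0,0,0,5],
)

```text
clock: 11.65
position: [0.559, 0.0253, 0.0395]
tcp_rot: [-2.179, 2.261, -0.006]
ft_force: [0.3, -0.0, -0.1]
opening: 0.0501
```

```bash
python3 look.py w7
```

```text
11.65 [0.559  0.0253 0.0395] toolx [-0.0368 -0.9993  0.0014] z [ 0.004  -0.0015 -1.    ] op 0.0501 F [ 0.3 -0.  -0.1]
```

Request:
arm_command(
  plan=[0,0,-2,0,0,0,5,0,0,-5,0,0,0,5,0,0,-9,0,0,0,5,0,2,-13,0,0,0,5,0,4,-14,0,0,0,7,0,5,-14,0,0,0,7,0,5,-14,0,0,0,7,0,5,-14,0,0,0,7],
)

```text
clock: 12.7
position: [0.5089, 0.0273, 0.1787]
tcp_rot: [-2.179, 2.261, -0.005]
ft_force: [-0.0, 0.5, 0.5]
opening: 0.0696
```

```bash
python3 look.py w8 cell_a_mid=.04175 dowel_a=.04 box_rim=.028; python3 - <<'E'
import cv2
a=cv2.imread("pics/w8.png")
cv2.imwrite("pics/w8c.png",cv2.resize(a[20:260,180:380],None,fx=2.5,fy=2.5,interpolation=cv2.INTER_CUBIC))
E
```

```text
12.7 [0.5089 0.0273 0.1787] toolx [-0.0368 -0.9993  0.0014] z [ 0.0033 -0.0015 -1.    ] op 0.0696 F [-0.   0.5  0.5]
cell_a_mid [277.8  91.7] 0.95 [0.595  0.0233 0.0418] tool cm [ 0.07 -8.57 13.72]
dowel_a [275.1  41.7] 0.81 [0.631 0.024 0.04 ] tool cm [ -0.14 -12.17  13.91]
dowel_a [275.6 229.8] 0.66 [0.4824 0.0292 0.04  ] tool cm [-0.11  2.7  13.86]
dowel_a [ 43.9 183.4] 0.2 [0.5297 0.2191 0.04  ] tool cm [-19.26  -1.33  13.85]
```

View pics/w8c.png

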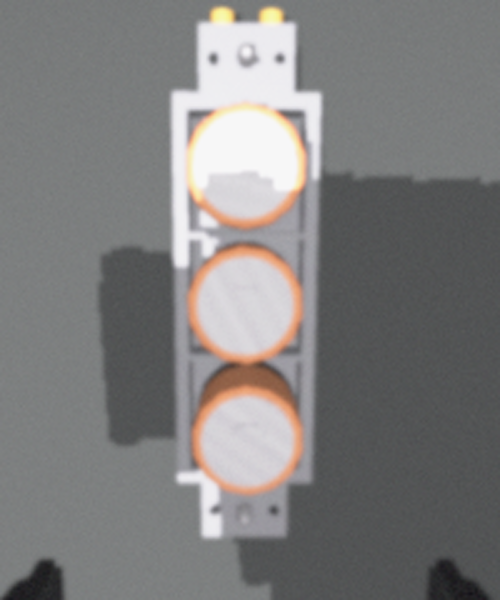

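All three cells are upright in their pockets. The dowels are at image px (278.8,40.8) and (277.6,225.2). Next is the cover.

Request:
arm_command(
  plan=[-3,1,0,0,0,0,8,-7,2,0,-0.003,-0.001,-0.05,8,-12,3,0,-0.003,-0.001,-0.1,8,-16,4,0,-0.003,-0.001,-0.15,8,-18.8,4.4,0,-0.003,-0.001,-0.2,8,-18.8,4.4,0,-0.003,-0.001,-0.2,8,-18.8,4.4,0,-0.003,-0.001,-0.2,8,-18.8,4.4,0,-0.003,-0.001,-0.2,8],
)

```text
clock: 13.9
position: [0.4719, 0.2159, 0.1784]
tcp_rot: [2.393, -2.035, 0.001]
ft_force: [0.3, -0.4, -0.3]
opening: 0.0802
```

```bash
python3 look.py w9 cover_mid=.02175 hole_a=0.01 ; python3 - <<'E'
import cv2
a=cv2.imread("pics/w9.png")
cv2.imwrite("pics/w9c.png",cv2.resize(a[0:300,180:400],None,fx=2,fy=2,interpolation=cv2.INTER_CUBIC))
E
```

```text
13.9 [0.4719 0.2159 0.1784] toolx [ 1.609e-01 -9.870e-01  8.000e-04] z [ 1.e-04 -8.e-04 -1.e+00] op 0.0802 F [ 0.3 -0.4 -0.3]
cover_mid [498.3 219.9] 0.24 [0.4806 0.0156 0.0217] tool cm [19.9   2.36 15.68]
hole_a [263.5 207.9] 0.96 [0.4545 0.2256 0.01  ] tool cm [-1.25  1.56 16.84]
hole_a [282.7  37.3] 0.89 [0.6005 0.232  0.01  ] tool cm [  0.46 -12.95  16.84]
```

View pics/w9c.png

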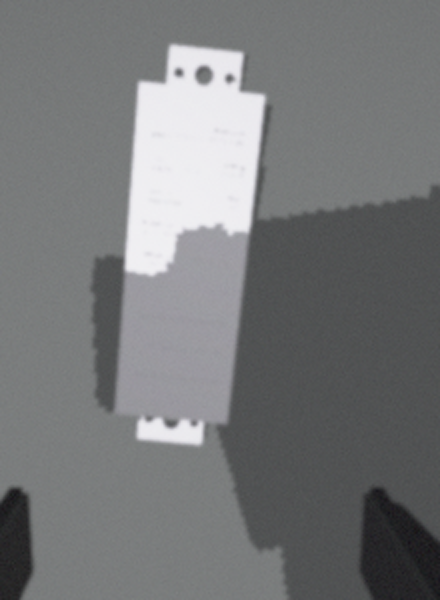

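The cover's top corners are at crop (138,82), (267,95), (229,424) and (114,412), and the far hole is at (204,75). I fit its pose to these.

```bash
python3 - <<'E'
from h import *
C=cam("wrist");o=get_obs();Rm=Ro.from_rotvec(o["tcp_rot"]).as_matrix();p=o["position"]
c=np.array([(138,82),(267,95),(229,424),(114,412)])/2+[180,0]
W=np.array([onplane(C,q,.0435) for q in c]);print(W.round(4))
ctr=W.mean(0); ax=(W[0]+W[1]-W[2]-W[3])/2; print("len",np.linalg.norm(ax),"wid",np.linalg.norm((W[0]-W[1]+W[3]-W[2])/2))
yaw=np.arctan2(ax[1],ax[0]); h=onplane(C,(282,37.5),.01); u=np.array([np.cos(yaw),np.sin(yaw),0])
print("ctr",ctr.round(4),"yaw",yaw,"from hole",(h-.074*u).round(4))
print("yaw hole-ctr",np.arctan2(*(h-ctr)[1::-1]), "tool yaw of -y:",np.arctan2(*(-Rm[:,1])[1::-1]))
print("tool cm",(100*Rm.T@(ctr-p)).round(2))
# box from w8
R8=Ro.from_rotvec([-2.179,2.261,-.005]).as_matrix();T=np.eye(4);T[:3,:3]=R8;T[:3,3]=[.5089,.0273,.1787]
M=np.linalg.inv(T@np.array(get_calibration("wrist")["T_tool_cam"]));C8=(C[0],M[:3,:3],M[:3,3])
a=onplane(C8,(278.8,40.8),.04);b=onplane(C8,(277.6,225.2),.04);print(a,b,np.linalg.norm(a-b),"mid",(a+b)/2,"yaw",np.arctan2(*(a-b)[1::-1]))
r=[onplane(C8,np.array(q)/2.5+[180,20],.028) for q in((171,91),(321,93),(313,483),(177,484))]
print("rim mid",np.mean(r,0)); d=(r[0]+r[1]-r[2]-r[3]); print(np.arctan2(d[1],d[0]),np.linalg.norm(d)/2)
E
```

```text
[[0.5884 0.2562 0.0435]
 [0.5918 0.208  0.0435]
 [0.4641 0.2    0.0435]
 [0.4615 0.248  0.0435]]
len 0.1275413009545577 wid 0.048161404180288775
ctr [0.5264 0.2281 0.0435] yaw 0.0634614470403885 from hole [0.5264 0.2282 0.01  ]
yaw hole-ctr 0.06534721773089827 tool yaw of -y: 0.16183067138174903
tool cm [-0.3  -5.57 13.5 ]
[0.6314253  0.02125252 0.04      ] [0.48635528 0.02745559 0.04      ] 0.14520257160280772 mid [0.55889029 0.02435405 0.04      ] yaw -0.04273307793208857
rim mid [0.55757424 0.0243479  0.028     ]
-0.03877407293895264 0.12833061864030243
```

Request:
arm_command(
  plan=[-0.2,-3,0,0,0,0.05,8,-0.38,-5.57,2,0,0,0.098,8,-0.38,-5.57,6,0,0,0.098,8,-0.38,-5.57,10,0,0,0.098,8,-0.38,-5.57,13.5,0,0,0.098,8,-0.38,-5.57,16,0,0,0.098,8,-0.38,-5.57,16.9,0,0,0.098,8,-0.38,-5.57,16.9,0,0,0.098,8],
)

```text
clock: 15.05
position: [0.5264, 0.2286, 0.0095]
tcp_rot: [2.29, -2.149, 0.001]
ft_force: [0.0, -0.8, -0.0]
opening: 0.0802
```

```bash
python3 look.py w10
```

```text
15.05 [0.5264 0.2286 0.0095] toolx [ 6.36e-02 -9.98e-01  8.00e-04] z [-1.e-04 -8.e-04 -1.e+00] op 0.0802 F [ 0.  -0.8 -0. ]
```

Request:
arm_command(
  force=50,
  plan=[0,0,0,0,0,0,4,0,0,0,0,0,0,4,0,0,0,0,0,0,4,0,0,0,0,0,0,4,0,0,0,0,0,0,4,0,0,0,0,0,0,4,0,0,-1,0,0,0,4,0,0,-3,0,0,0,4],
)

```text
clock: 16.1
position: [0.5262, 0.2286, 0.0401]
tcp_rot: [2.29, -2.149, 0.0]
ft_force: [0.1, -0.6, -0.8]
opening: 0.0464
```

Request:
arm_command(
  plan=[0,0,-3,0,0,0,4,0,0,-7,0,0,0,4,0,0,-11,0,0,0,4,0,0,-11,0,0,0,4,0,0,-11,0,0,0,4,0,0,-11,0,0,0,4,0,0,-11,0,0,0,4,0,0,-11,0,0,0,4],
)

```text
clock: 17.1
position: [0.5262, 0.2287, 0.1496]
tcp_rot: [2.29, -2.148, -0.0]
ft_force: [0.0, -0.8, -1.1]
opening: 0.0469
```

```bash
python3 look.py w11
```

```text
17.1 [0.5262 0.2287 0.1496] toolx [ 0.0636 -0.998   0.0012] z [-0.0016 -0.0013 -1.    ] op 0.0469 F [ 0.  -0.8 -1.1]
```

Request:
arm_command(
  plan=[3,0,0,0.002,-0.001,0.02,4,8,-1,0,0.002,-0.001,0.05,4,13,-1.5,0,0.002,-0.001,0.08,4,17,-1.88,0,0.002,-0.001,0.105,4,20,-1.88,1,0.002,-0.001,0.105,4,20.5,-1.88,3,0.002,-0.001,0.105,4,20.5,-1.88,3.5,0.002,-0.001,0.105,4,20.5,-1.88,3.5,0.002,-0.001,0.105,4],
)

```text
clock: 18.15
position: [0.558, 0.0257, 0.115]
tcp_rot: [-2.175, 2.266, -0.0]
ft_force: [-0.0, -0.4, -0.1]
opening: 0.0464
```

```bash
python3 look.py w12 hole_a=.1155 dowel_a=.04 cover_mid=.127; python3 - <<'E'
from h import *
s=camera("side");c=camera("scene")
f=lambda im,x,y:cv2.resize(im[y-50:y+50,x-65:x+65],(390,300),interpolation=cv2.INTER_CUBIC)
w=cv2.imread("pics/w12.png")
cv2.imwrite("pics/m12.png",np.hstack([cv2.resize(w[0:300,160:400],(480,600)),np.vstack([f(s,300,205),f(c,276,190)])[:, :320]]))
E
```

```text
18.15 [0.558  0.0257 0.115 ] toolx [-4.090e-02 -9.992e-01  1.000e-04] z [ 3.e-04 -1.e-04 -1.e+00] op 0.0464 F [-0.  -0.4 -0.1]
hole_a [277.4 107.8] 0.94 [0.6316 0.0222 0.1155] tool cm [ 0.05 -7.37 -0.05]
dowel_a [276.6 107. ] 0.62 [0.6321 0.0227 0.04  ] tool cm [-0.01 -7.42  7.5 ]
cover_mid [279.4 272.6] 0.72 [0.5599 0.0242 0.127 ] tool cm [ 0.14 -0.2  -1.2 ]
cover_mid [278.5 111.1] 0.71 [0.6304 0.0218 0.127 ] tool cm [ 0.09 -7.24 -1.2 ]
cover_mid [278.1 105.6] 0.45 [0.6325 0.0219 0.127 ] tool cm [ 0.08 -7.46 -1.2 ]
```

View pics/m12.png

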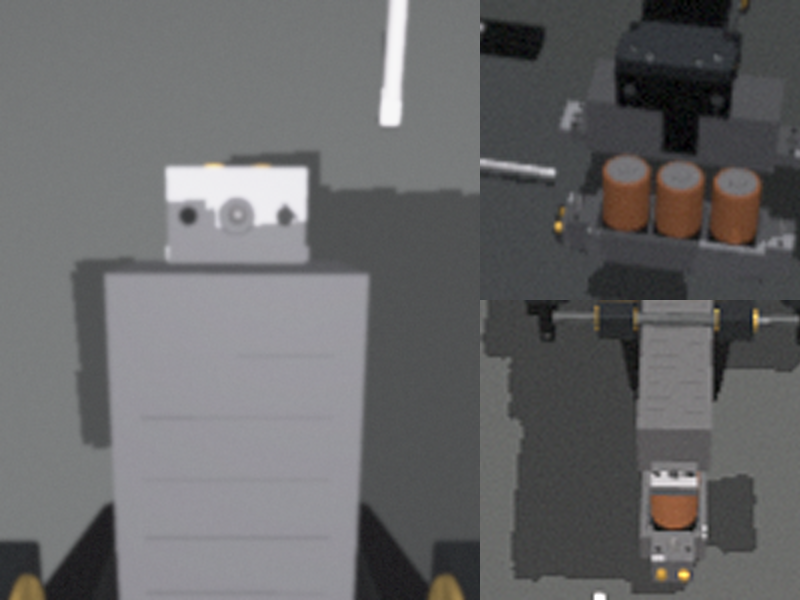

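Seen through the far ear's hole at crop (238,217), the dowel tip at (237,215) is concentric, and the camera is straight above it. The cover is aligned and level, so I descend.

Request:
arm_command(
  plan=[0,0,1,0,0,0,4,0,0,2.5,0,0,0,4,0,0,4,0,0,0,4,0,0,5,0,0,0,4,0,0,5.8,0,0,0,4,0,0,6.2,0,0,0,4,0,0,6.2,0,0,0,4,0,0,6.2,0,0,0,4],
)

```text
clock: 19.45
position: [0.5584, 0.0255, 0.0537]
tcp_rot: [-2.175, 2.265, -0.003]
ft_force: [0.1, -0.7, -1.0]
opening: 0.0464
```

```bash
python3 look.py w13
```

```text
19.45 [0.5584 0.0255 0.0537] toolx [-4.080e-02 -9.992e-01  2.000e-04] z [ 2.e-03 -3.e-04 -1.e+00] op 0.0464 F [ 0.1 -0.7 -1. ]
```

Nothing has touched yet. Next I go over the dowels to the cells, with the grip at 60 N.

Request:
arm_command(
  force=60,
  plan=[0,0,0.2,0.002,0,0,4,0,0,0.4,0.002,0,0,4,0,0,0.6,0.002,0,0,4,0,0,0.8,0.002,0,0,4,0,0,1,0.002,0,0,4,0,0,1.2,0.002,0,0,4,0,0,1.25,0.002,0,0,4,0,0,1.25,0.002,0,0,4],
)

```text
clock: 20.5
position: [0.5585, 0.0256, 0.0414]
tcp_rot: [-2.174, 2.264, -0.005]
ft_force: [-0.4, 0.3, 2.1]
opening: 0.0467
```

```bash
python3 look.py w14
```

```text
20.5 [0.5585 0.0256 0.0414] toolx [-4.080e-02 -9.992e-01  2.000e-04] z [ 4.3e-03 -4.0e-04 -1.0e+00] op 0.0467 F [-0.4  0.3  2.1]
```

Contact with the cells comes at the expected height: TCP 0.0414, so the edge is about 4 mm above the rim. I'll press down and correct the small pitch, whose sign I had reversed.

Request:
arm_command(
  plan=[0,0,0.1,-0.002,0,0,4,0,0,0.2,-0.004,0,0,4,0,0,0.3,-0.004,0,0,4,0,0,0.4,-0.004,0,0,4,0,0,0.42,-0.004,0,0,4,0,0,0.42,-0.004,0,0,4,0,0,0.42,-0.004,0,0,4,0,0,0.42,-0.004,0,0,4],
)

```text
clock: 21.55
position: [0.5588, 0.0256, 0.0383]
tcp_rot: [-2.175, 2.266, -0.002]
ft_force: [-3.5, 0.3, 16.1]
opening: 0.047
```

```bash
python3 look.py w15
```

```text
21.55 [0.5588 0.0256 0.0383] toolx [-4.070e-02 -9.992e-01  3.000e-04] z [ 1.5e-03 -3.0e-04 -1.0e+00] op 0.047 F [-3.5  0.3 16.1]
```

Request:
arm_command(
  plan=[0,0.06,0.02,0,0,0,4,0,0.06,0.06,0,0,0,4,0,0.06,0.08,0,0,0,4,0,0.06,0.08,0,0,0,4,0,0.06,0.08,0,0,0,4,0,0.06,0.08,0,0,0,4,0,0.06,0.08,0,0,0,4,0,0.06,0.08,0,0,0,4],
)

```text
clock: 22.6
position: [0.5587, 0.0255, 0.0383]
tcp_rot: [-2.175, 2.265, -0.003]
ft_force: [-2.0, -0.0, 12.3]
opening: 0.0467
```

```bash
python3 look.py w16; python3 - <<'E'
from h import *
o=get_obs();print("torque",np.round(o["torque"],2))
s=camera("side");c=camera("scene")
for n in("side","scene"):
    C=cam(n)
    for l,z in(("hole_a",.038),("dowel_a",.04),("box_rim",.028),("cover_mid",.05)):
        for d in pinpoint(l,n)[:2]: print(n,l,np.round(d["xy"]),round(d["p"],2),onplane(C,d["xy"],z).round(4))
f=lambda im,x,y:cv2.resize(im[y-40:y+40,x-53:x+53],(400,300),interpolation=cv2.INTER_CUBIC)
w=cv2.imread("pics/w16.png")
cv2.imwrite("pics/m16.png",np.hstack([cv2.resize(w[0:300,160:400],(400,600)),np.vstack([f(s,300,225),f(c,276,195)])]))
E
```

```text
22.6 [0.5587 0.0255 0.0383] toolx [-4.070e-02 -9.992e-01  3.000e-04] z [ 2.7e-03 -4.0e-04 -1.0e+00] op 0.0467 F [-2.  -0.  12.3]
torque [0.03 0.64 0.01]
side hole_a [271. 224.] 0.8 [0.6247 0.0329 0.038 ]
side hole_a [337. 229.] 0.64 [0.4807 0.0268 0.038 ]
side dowel_a [269. 220.] 0.96 [0.6306 0.0223 0.04  ]
side dowel_a [337. 229.] 0.64 [0.4815 0.0297 0.04  ]
side box_rim [301. 229.] 0.73 [0.5579 0.0283 0.028 ]
side box_rim [244. 168.] 0.29 [ 0.7241 -0.1789  0.028 ]
side cover_mid [299. 220.] 0.56 [0.564  0.0218 0.05  ]
scene hole_a [274. 220.] 0.92 [0.6315 0.0208 0.038 ]
scene dowel_a [272. 219.] 0.56 [0.6307 0.0164 0.04  ]
scene cover_mid [275. 189.] 0.88 [0.5562 0.0241 0.05  ]
```

View pics/m16.png

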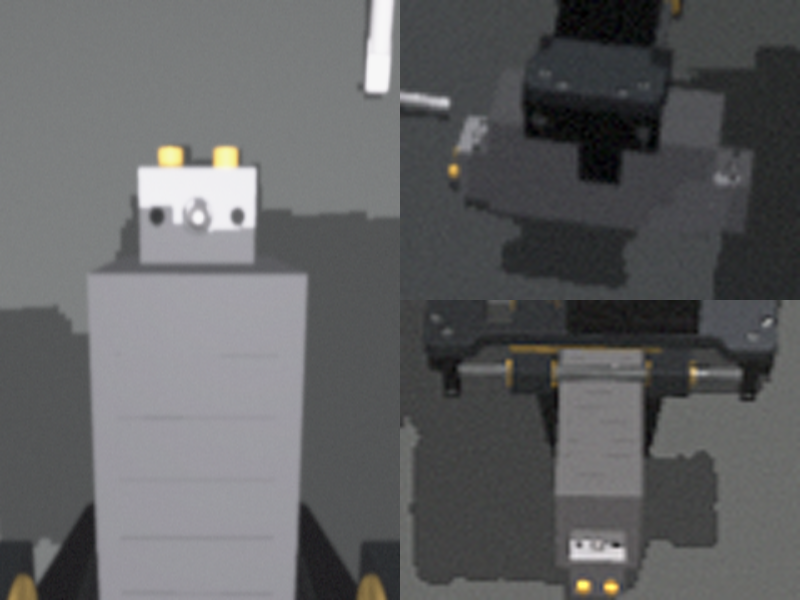

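The cover sits on the box with both dowels through the ears. The height stayed at 0.0383 while the push dropped from 16 to 12 N, so it is against a hard stop, the rim. I'll take out the remaining pitch and side force and raise the push to about 18 N.

Request:
arm_command(
  plan=[0,0.04,0.04,-0.002,0,0,4,0,0.08,0.08,-0.004,0,0,4,0,0.08,0.13,-0.006,0,0,4,0,0.08,0.13,-0.006,0,0,4,0,0.08,0.13,-0.006,0,0,4,0,0.08,0.13,-0.006,0,0,4,0,0.08,0.13,-0.006,0,0,4,0,0.08,0.13,-0.006,0,0,4],
)

```text
clock: 24.15
position: [0.5585, 0.0256, 0.0383]
tcp_rot: [2.175, -2.265, -0.001]
ft_force: [-4.5, -0.7, 18.0]
opening: 0.0464
```

```bash
python3 look.py w17; python3 - <<'E'
from h import *
print(np.round(get_obs()["torque"],2))
E
```

```text
24.15 [0.5585 0.0256 0.0383] toolx [-4.070e-02 -9.992e-01  4.000e-04] z [-1.2e-03 -3.0e-04 -1.0e+00] op 0.0464 F [-4.5 -0.7 18. ]
[ 0.03  0.38 -0.04]
```

Request:
arm_command(
  plan=[0,0.08,0.12,-0.002,0,0,4,0,0.15,0.12,-0.004,0,0,4,0,0.15,0.12,-0.004,0,0,4,0,0.15,0.12,-0.004,0,0,4,0,0.15,0.12,-0.004,0,0,4,0,0.15,0.12,-0.004,0,0,4,0,0.15,0.12,-0.004,0,0,4,0,0.15,0.12,-0.004,0,0,4],
)

```text
clock: 25.2
position: [0.5584, 0.0255, 0.0383]
tcp_rot: [2.175, -2.265, -0.001]
ft_force: [-0.4, 1.0, 14.0]
opening: 0.0468
```

```bash
python3 look.py w18; python3 - <<'E'
from h import *
print(np.round(get_obs()["torque"],2))
s=camera("side");w=cv2.imread("pics/w18.png")
cv2.imwrite("pics/m18.png",np.hstack([cv2.resize(w[60:140,225:335],(400,300),interpolation=cv2.INTER_CUBIC),cv2.resize(s[190:265,250:350],(400,300),interpolation=cv2.INTER_CUBIC)]))
E
```

```text
25.2 [0.5584 0.0255 0.0383] toolx [-4.070e-02 -9.992e-01  5.000e-04] z [-1.3e-03 -4.0e-04 -1.0e+00] op 0.0468 F [-0.4  1.  14. ]
[ 0.04 -0.22  0.02]
```

View pics/m18.png

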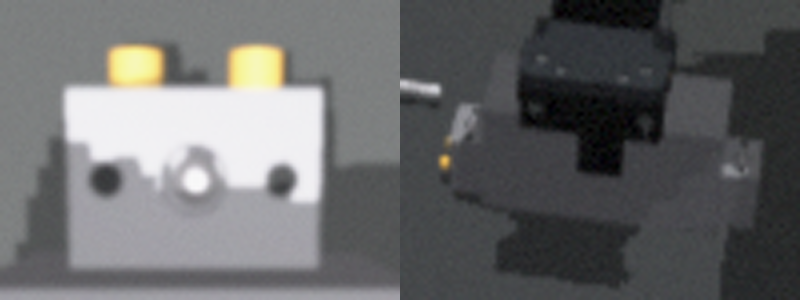

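The dowel is centred in the far hole at crop (195,182), and the side view shows the cover lying flush on the box. Side force and pitch moment are near zero. One last step raises the push a little, then I hand in.

Request:
arm_command(
  plan=[0,0.08,0.12,-0.002,0,0,4,0,0.1,0.15,-0.003,0,0,4,0,0.1,0.15,-0.003,0,0,4,0,0.1,0.15,-0.003,0,0,4,0,0.1,0.15,-0.003,0,0,4,0,0.1,0.15,-0.003,0,0,4,0,0.1,0.15,-0.003,0,0,4,0,0.1,0.15,-0.003,0,0,4],
)

```text
clock: 26.3
position: [0.5584, 0.0255, 0.0383]
tcp_rot: [2.175, -2.265, -0.001]
ft_force: [-3.0, 0.1, 17.7]
opening: 0.0463
```

```bash
python3 - <<'E'
from h import *
o=get_obs();F=o["ft_force"];print(o["clock"],o["position"],np.round(F,1),np.round(o["torque"],2),Ro.from_rotvec(o["tcp_rot"]).as_matrix()[:,2])
if 14<F[2]<24 and abs(o["torque"][1])<.4: print(hand_in())
E
```

```text
26.3 [0.55844637 0.02553994 0.0383267 ] [-3.   0.1 17.7] [0.11 0.23 0.  ] [-1.17827663e-03 -5.18536922e-04 -9.99999171e-01]
the job is handed in; nothing more can be done
None
```

I stood the loose cell button up on the middle spring and let go of it. Then I fitted the cover onto both dowels, pressed it down, and handed in at 26.3 s with the arm still holding it shut.

**Cells:** a picture before the cover went on showed all three upright and centred in their pockets. I could not check them again once the cover was on.

**Cover:**
- **Push:** the last reading was 17.7 N down, with 3 N of side force, about 0.2 N m of pitch moment and about 0.001 rad of tilt.
- **Seating:** the height stayed at 38.3 mm while the push varied between 12 and 18 N, so the cover is on a hard stop. That is 0.8 mm above the height I worked out from the grip, but within the 1.5 mm limit and consistent with where the cells first touched.
- **Dowels:** the +x dowel looked centred in its hole. I saw the −x end only in the coarse side view, where it looked flush.

**Bystanders:** I never moved near the thinner cell, the small holder or the screwdriver, but I did not measure their positions again at the end.

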